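# Zero a needle valve on its seat and set it two turns open

### The job

Set the flow valve of the test-frame grips: turn its handwheel by the upright handle clockwise (seen from above) until the valve has just come to its stop, gently, because forcing it crushes the soft seat. Then back it off exactly two full turns from the stop and finish there with the handle still gripped between the fingers, holding the wheel still so that a colleague can lock the spindle. Leave the things lying round the valve where they are.

Things in the scene. Friction and masses are not known exactly. Their poses are not given: they have to be found in the camera images.
- valve: valve stand, fixed to the desk: grey plate 100 x 150 x 10 mm with screws, aluminium valve block, brass gland, small round gauge (45 mm) at the +y end reaching 85 mm up, steel tube at the -y end. Origin: centre of the plate's underside on the desk, below the wheel's axis, which is upright (z). All but wheel and handle stays below 85 mm.
- wheel_centre (a point): centre of the handwheel on its upright axis, in the mid-plane of the rim: 100 mm above the desk when the valve is shut, 2 mm more per turn open. Three-spoked bare metal wheel, 107 mm over the rim, rim bar 11 mm thick; the hub nut reaches 15 mm above this point. The point turns with the wheel: its x axis points at the handle.
- handle: black upright handle on the rim, a cylinder 16 mm across and 45 mm tall that spins freely on its own upright pin, so a hand may keep its direction while it goes round. Origin: its middle, 48 mm from the wheel's axis and 31.5 mm above wheel_centre; free on all sides and above, it rises with the wheel. The rim's top lies 26 mm below the origin.
- valve_wheel (a joint): angle of the handwheel (rad): 0 where the valve just touches its seat, with the handle on the stand's +x side; grows counter-clockwise seen from above as it opens, 6.283 per turn; starts 0.4 to 1.3 turns open and stays where left. Turning takes 2 N at the handle. Below 0 the stop yields 3 N at the handle per 0.01 rad; below -0.08 (23 N) the seat is crushed; 5 to 10 N are plenty.
- jaw_insert_1: spare steel wedge jaw, 64 x 28 x 19 mm, lying on the desk near the valve; not to be moved. Origin: centre of its underside.
- oil_dropper: small brown dropper bottle, 33 mm across, 102 mm tall, standing on the desk near the valve; not to be moved. Origin: centre of its foot.
- roller_1: plain steel roller, 20 mm across, 60 mm tall, standing on its end on the desk beyond the valve; not to be moved. Origin: centre of its foot.
There are look-alikes about, which are no part of the job. There is more than one size of the valve; the job needs the larger.

How it is judged:
On the way:
1. the valve has been turned shut to its stop (value of joint valve_wheel below 0.015 rad), for 0.1 s.
At the end, for the whole second after the job is handed in: The wheel stands still two turns (12.57 rad, within 0.17 rad) open from first touch of the seat, and the fingers grip the handle: contact force over 3 N, grasp point within 30 mm of the handle's middle (value of joint valve_wheel between 12.396 and 12.736 rad and velocity of joint valve_wheel between -0.1 and 0.1 rad/s and contact force between the fingers and handle above 3 N and distance between the grasp point and handle below 0.03 m); the arm keeps its last pose, push and grip.
It fails at once if the valve was forced past its stop and the seat crushed (wheel below -0.08 rad, some 23 N at the handle) (value of joint valve_wheel below -0.08 rad).
It fails at once if a thing lying near the valve was moved more than 20 mm (distance of any of jaw_insert_1, oil_dropper, roller_1 from where it was at the start of the episode above 0.02 m).
It also fails if it takes over 61 s, if anything falls off the work surface, if the arm or the gripper's body presses on something with over 40 N, if the wrist force passes 120 N, or if a joint passes its speed limit or range.

### The arm

A 6-joint arm with a two-finger parallel gripper is mounted at the origin on a cart in front of the work surface, level with it; the furniture and walls round the work are solid. World frame = base frame: x ahead of the robot, y to its left, z up, the work surface at z = 0. Lengths are in m, angles in rad, forces in N, time in s.
With the tool pointing down it reaches from about 0.4 to 0.825 m from the base axis. Payload 7 kg.
Tool frame: the origin (TCP) lies on the mounting face of the last link; the fingertips stand 178 mm ahead of it and the grasp point (between the pads) lies 159 mm ahead of it; z points along the fingers, y is the direction in which the jaws open and shut (so a half turn about z gives the same grasp; the last joint's range is limited). The gripper opens to 88 mm and grips with 3 to 60 N. Pads are 19 mm wide; open, the fingers measure 130 mm over their backs; the gripper's body (78 mm by 193 mm) begins 47 mm behind the grasp point.
Start: joints at [1.58, 0.359, 0.012, 0, -1.224, -0.288], TCP at [0.186, 0.649, 0.405] pointing down, gripper open.
Joint ranges: [-3.07, 3.07], [-1.43, 2.12], [-1.02, 1.25], [-3.03, 1.67], [-3.05, -0], [-3.03, 3.03]. Speed limits (rad/s): [2.39, 2.39, 3.01, 3.14, 3.14, 3.14].

### API

Orientations are given as [roll, pitch, yaw] about the fixed x, y, z axes, in that order (R = Rz(yaw) Ry(pitch) Rx(roll)).
In Python, from station import * gives the robot as it stands.
- The arm moves only by the tool arm_command, never from a script. Its argument "targets" is a list of rows, each a list of 3 entries, a list of its own where there are three numbers: the turn, a rotation vector about the world's x, y, z in rad, then the shift along the world's x, y, z in mm, then the closure, from 0 (fully open) to 1 (shut). In form: [[[wx, wy, wz], [tx, ty, tz], fingers], ...]. A call has 1 to 8 rows; each row shifts and turns the commanded pose from where the row before left it; what a row does not reach is not made up. A row lasts 1/10 s, in which the tool goes at most 50 mm and 8.59 degrees, less where a joint would pass 70% of its speed; a pose out of reach is approached as far as the arm can. A call with a gripper value outside its range is refused whole. The fingers move at their own pace and stop on an object; "squeeze" is the grip in N (left out, the last holds). Time passes only in rows, so rows that do not move let the fingers close. It gives the time, the measured TCP pose, the force and the opening at its end, in the units of the state.
- get_state(): the state, without advancing time (a new reading comes with each control period).
- grab_frame(name): name is "scene" or "side" or "wrist"; returns (picture, depth): 420x560x3 uint8, red, green, blue; 420x560 float32, m along the optical axis (not along the pixel's ray), 0 where there is no reading.
- camera_params(name): a dict with "mtx" (3x3 intrinsics, pixels), "k1" (the pictures are not rectified: a ray, as slopes to the right and down, at radius r is drawn at 1 + k1 r^2 times it, then the intrinsics apply), "eye" and "orientation" of the camera in the world. Camera axes: x right, y down, z forward; pixel columns grow to the right and rows downward; lengths in m; the calibration is good to about 2 mm. A picture is of the moment at which its call begins: read the wrist's pose just before it. camera_params takes no time and is no camera call; for the wrist camera it gives the pose at the moment of the call.
- job_done(): hands the job in, once; it reports no verdict.
The state is a dict: "t": time; "q": joint angles; "qd": joint speeds; "joint_efforts": joint torques, N m; "eef_pos": TCP position; "ee_rot": TCP orientation; "force": force on the tool from outside, world axes, zero at the start; "moment": the same for the moment, N m; "width": finger opening in m.
Only numpy, scipy, OpenCV 4.12 (cv2) and the standard library are available. Lean on these libraries where they do the work, as an engineer would, in place of code of your own. Each camera call takes 0.05 s, during which the arm holds its last target.

## Working session

There is one attempt and no reset: what is moved stays moved. The work goes in short steps, Python scripts to look and compute and a tool call to move; the robot and the scene stay as the last step left them, time stands still between calls to the robot, and variables do not carry over. Pictures are saved under pics/ and viewed, and the job is handed in when it is done.

Besides the shell and the picture viewer there is one more tool, called after "Request:" by a JSON object that holds its "op" and its "data", one argument or row to a line. arm_command: Moves the arm, as the interface text tells. Its arguments: {"type":"object","properties":{"targets":{"type":"array"},"squeeze":{"type":"number"}},"required":["targets"]}

```bash
ls; mkdir -p pics
python3 - <<'E'
from station import *
import cv2
s=get_state();print(s)
for n in("scene","side","wrist"):
    p=camera_params(n);print(n,p)
    im,d=grab_frame(n);cv2.imwrite(f"pics/{n}0.png",im[:,:,::-1]);
    import numpy as np;np.save(f"{n}0.npy",d)
E
```

```text
pics
{'t': 0.0, 'q': array([ 1.58009645e+00,  3.59416267e-01,  1.10682877e-02, -3.54028728e-04,
       -1.22411201e+00, -2.88078500e-01]), 'qd': array([ 0.00068068,  0.00062602,  0.00077259, -0.00066219, -0.00133138,
       -0.0008748 ]), 'joint_efforts': array([-2.31169741e-05, -5.82719135e+01,  2.93046659e+01,  6.99694633e+00,
        6.94145914e-03, -1.62413630e-04]), 'eef_pos': array([0.18570804, 0.64875402, 0.40370684]), 'ee_rot': array([ 3.13990298e+00, -1.53617782e-04, -2.78898817e-01]), 'force': array([-0.69485194,  0.8113331 ,  0.76216431]), 'moment': array([-0.01090815,  0.00903279, -0.01983299]), 'width': 0.08766175912935019}
scene {'mtx': array([[466.00839403,   0.        , 273.07906886],
       [  0.        , 466.00839403, 218.12885237],
       [  0.        ,   0.        ,   1.        ]]), 'k1': 0.04468511270105476, 'eye': array([-0.16245861, -0.10076092,  0.6763726 ]), 'orientation': array([-2.18836576,  0.0114194 , -1.10780502])}
side {'mtx': array([[399.54339752,   0.        , 273.26008289],
       [  0.        , 399.54339752, 211.55502342],
       [  0.        ,   0.        ,   1.        ]]), 'k1': -0.0900092721724642, 'eye': array([0.57571316, 1.02454096, 0.49490923]), 'orientation': array([-2.06589839, -0.02486829,  3.09755642])}
wrist {'mtx': array([[355.12633158,   0.        , 278.90000537],
       [  0.        , 355.12633158, 215.54640242],
       [  0.        ,   0.        ,   1.        ]]), 'k1': -0.042993500171916596, 'eye': array([0.25256703, 0.62857983, 0.381217  ]), 'orientation': array([ 2.88133170e+00, -2.10188306e-03, -1.84988564e+00])}
```

View pics/scene0.png

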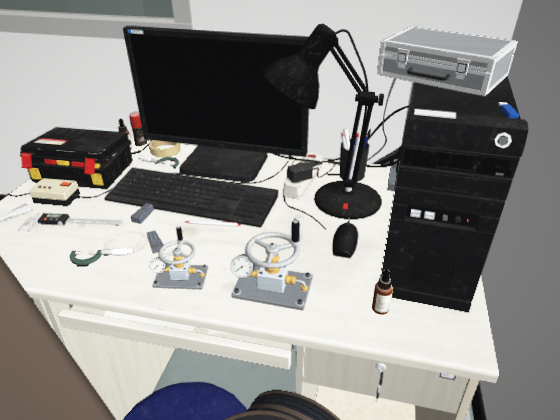

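View pics/side0.png

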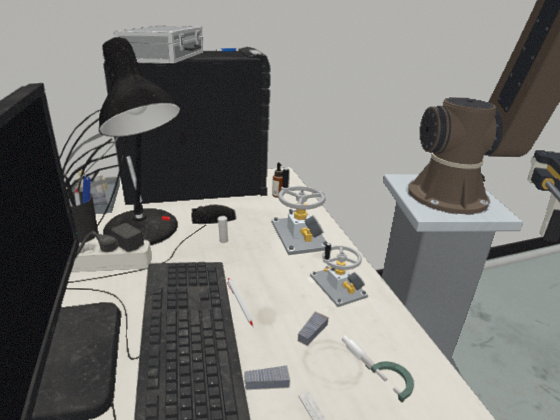

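View pics/wrist0.png

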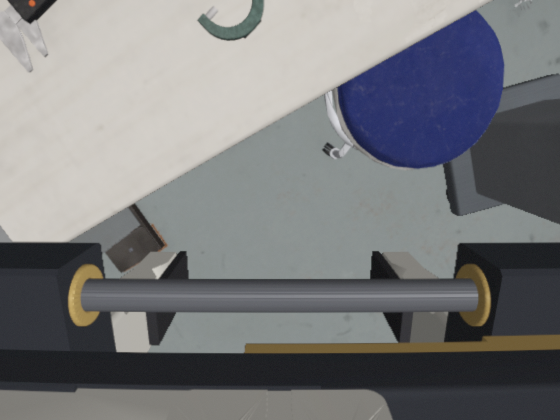

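Run:
```python
import cv2,numpy as np
a=cv2.imread("pics/scene0.png")[210:320,130:410];cv2.imwrite("pics/c1.png",cv2.resize(a,None,fx=2.8,fy=2.8,interpolation=3))
a=cv2.imread("pics/side0.png")[150:310,200:400];cv2.imwrite("pics/c2.png",cv2.resize(a,None,fx=3.6,fy=3.6,interpolation=3))
```

```text
(no output)
```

View pics/c1.png

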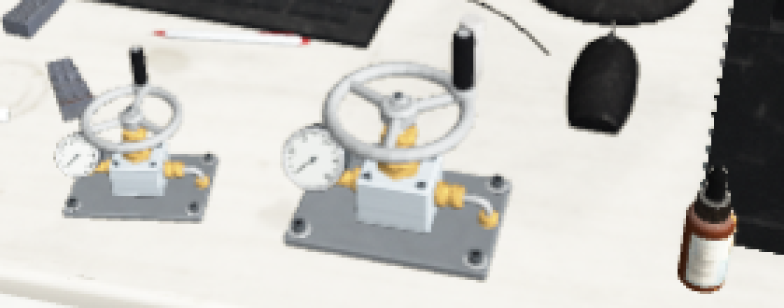

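View pics/c2.png

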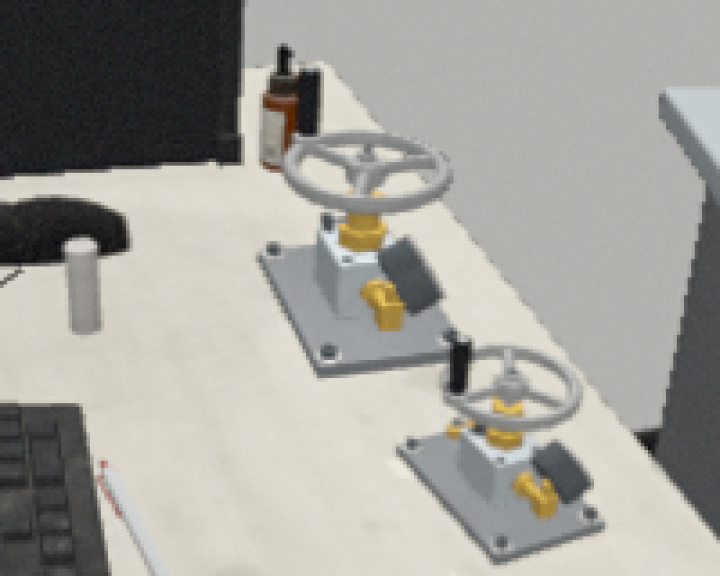

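```bash
cat > h.py <<'E'
import numpy as np,cv2
from scipy.spatial.transform import Rotation as R
def rot(o): return R.from_euler('xyz',o).as_matrix()
def ray(p,uv):
    uv=np.atleast_2d(np.float64(uv))
    K=p['mtx'];d=(uv-K[:2,2])/[K[0,0],K[1,1]]
    s=d.copy()
    for _ in range(20): s=d/(1+p['k1']*(s**2).sum(1,keepdims=True))
    return np.c_[s,np.ones(len(s))]
def cloud(p,dep):
    v,u=np.mgrid[:dep.shape[0],:dep.shape[1]]
    r=ray(p,np.c_[u.ravel(),v.ravel()])*dep.reshape(-1,1)
    return (r@rot(p['orientation']).T+p['eye']).reshape(*dep.shape,3)
def onz(p,uv,z):
    d=ray(p,uv)@rot(p['orientation']).T
    return p['eye']+d*((z-p['eye'][2])/d[:,2])[:,None]
def tri(ps,uvs):
    A=0;b=0
    for p,uv in zip(ps,uvs):
        d=(ray(p,uv)@rot(p['orientation']).T)[0];d/=np.linalg.norm(d)
        M=np.eye(3)-np.outer(d,d);A=A+M;b=b+M@p['eye']
    x=np.linalg.solve(A,b)
    return x
def proj(p,X):
    c=(np.atleast_2d(X)-p['eye'])@rot(p['orientation']);s=c[:,:2]/c[:,2:]
    s=s*(1+p['k1']*(s**2).sum(1,keepdims=True));return s@np.diag([p['mtx'][0,0],p['mtx'][1,1]])+p['mtx'][:2,2]
E
python3 - <<'E'
from station import *
from h import *
S=camera_params("scene");D=camera_params("side")
# handle top centre / bottom (crop coords)
c1=lambda x,y:(130+x/2.8-.3,210+y/2.8-.3)
c2=lambda x,y:(200+x/3.6-.3,150+y/3.6-.3)
print("handle top",tri([S,D],[c1(464,29),c2(311,69)]))
print("handle bot",tri([S,D],[c1(464,88),c2(308,135)]))
print("hub top",tri([S,D],[c1(399,97),c2(368,150)]))
print("small",tri([S,D],[c1(138,113),c2(509,378)]))
print("plate corners",onz(S,[c1(285,240),c1(483,270),c1(510,178),c1(335,165)],.01))
print("roller foot",onz(D,c2(87,326),0),"oil",onz(S,c1(706,284),0),onz(D,c2(272,165),0))
P=cloud(S,np.load("scene0.npy"))
for n,p in(("scene",S),("side",D)):
    C=cloud(p,np.load(n+"0.npy")).reshape(-1,3)
    for lo,hi in((.095,.118),(.125,.175)):
        m=(C[:,2]>lo)&(C[:,2]<hi)&(abs(C[:,0]-.45)<.25)&(abs(C[:,1]+.0)<.35)
        q=C[m];print(n,lo,len(q),q.min(0) if len(q) else 0,q.max(0) if len(q) else 0)
E
```

```text
handle top [0.50261457 0.19102459 0.15472203]
handle bot [0.50136579 0.18854668 0.10680491]
hub top [0.46651082 0.22212641 0.11224812]
small [0.41117095 0.40975166 0.07106495]
plate corners [[0.39852454 0.28086943 0.01      ]
 [0.43350478 0.1418853  0.01      ]
 [0.52907091 0.16142154 0.01      ]
 [0.48441094 0.2875146  0.01      ]]
roller foot [[0.64253056 0.24768446 0.        ]] oil [[0.49829193 0.00143167 0.        ]] [[5.13237980e-01 1.41636388e-02 5.55111512e-17]]
scene 0.095 2020 [ 0.41044015 -0.14749666  0.09500933] [0.68456657 0.27303837 0.11795579]
scene 0.125 2435 [ 0.48948367 -0.14759836  0.12500368] [0.63799108 0.1950293  0.17498726]
side 0.095 1231 [0.41531172 0.00921817 0.09501983] [0.69990675 0.28001276 0.11797669]
side 0.125 1260 [0.49402175 0.01702219 0.12504136] [0.69990532 0.20195503 0.17499451]
```

Run:
```python
from station import *
from h import *
from scipy.optimize import least_squares
S=camera_params("scene");D=camera_params("side")
for n,p in(("scene",S),("side",D)):
    C=cloud(p,np.load(n+"0.npy")).reshape(-1,3)
    near=np.hypot(C[:,0]-.466,C[:,1]-.223)<.09
    q=C[near]
    h,e=np.histogram(q[:,2],bins=np.arange(0,.17,.003));print(n,list(zip((e[:-1]*1000).astype(int),h)))
    r=np.hypot(q[:,0]-.466,q[:,1]-.223)
    m=(q[:,2]>.094)&(q[:,2]<.112)&(r>.036)&(r<.066);w=q[m]
    f=least_squares(lambda c:np.hypot(w[:,0]-c[0],w[:,1]-c[1])-c[2],[.466,.223,.05],loss='soft_l1',f_scale=.003)
    print("rim",f.x,len(w),np.percentile(w[:,2],[5,50,95]))
    m=(q[:,2]>.122);w=q[m]
    f=least_squares(lambda c:np.hypot(w[:,0]-c[0],w[:,1]-c[1])-.008,[.502,.19],loss='soft_l1',f_scale=.002)
    print("handle",f.x,len(w),w[:,2].max(),np.percentile(w[:,2],99))
    m=(q[:,2]>.006)&(q[:,2]<.013);w=q[m][:,:2]
    print("plate",cv2.minAreaRect(w.astype(np.float32)))
```

```text
scene [(np.int64(0), np.int64(255)), (np.int64(3), np.int64(123)), (np.int64(6), np.int64(835)), (np.int64(9), np.int64(564)), (np.int64(12), np.int64(68)), (np.int64(15), np.int64(84)), (np.int64(18), np.int64(42)), (np.int64(21), np.int64(36)), (np.int64(24), np.int64(42)), (np.int64(27), np.int64(61)), (np.int64(30), np.int64(72)), (np.int64(33), np.int64(69)), (np.int64(36), np.int64(72)), (np.int64(39), np.int64(30)), (np.int64(42), np.int64(52)), (np.int64(45), np.int64(107)), (np.int64(48), np.int64(180)), (np.int64(51), np.int64(59)), (np.int64(54), np.int64(62)), (np.int64(57), np.int64(44)), (np.int64(60), np.int64(55)), (np.int64(63), np.int64(43)), (np.int64(66), np.int64(33)), (np.int64(69), np.int64(41)), (np.int64(72), np.int64(30)), (np.int64(75), np.int64(28)), (np.int64(78), np.int64(27)), (np.int64(81), np.int64(33)), (np.int64(84), np.int64(4)), (np.int64(87), np.int64(0)), (np.int64(90), np.int64(2)), (np.int64(93), np.int64(11)), (np.int64(96), np.int64(61)), (np.int64(99), np.int64(170)), (np.int64(102), np.int64(399)), (np.int64(105), np.int64(319)), (np.int64
[... 2123 characters left out ...]
nt64(9)), (np.int64(126), np.int64(8)), (np.int64(129), np.int64(8)), (np.int64(132), np.int64(8)), (np.int64(135), np.int64(11)), (np.int64(138), np.int64(8)), (np.int64(141), np.int64(9)), (np.int64(144), np.int64(8)), (np.int64(147), np.int64(10)), (np.int64(150), np.int64(8)), (np.int64(153), np.int64(16)), (np.int64(156), np.int64(0)), (np.int64(159), np.int64(0)), (np.int64(162), np.int64(0)), (np.int64(165), np.int64(0))]
rim [0.46758797 0.22864976 0.04778338] 515 [0.09683295 0.10363681 0.10684598]
handle [0.50163803 0.19104165] 106 0.15523601115653324 0.15522919392744014
plate ((0.46816566586494446, 0.22588571906089783), (0.09805761277675629, 0.15235711634159088), 12.442984580993652)
```

Run:
```python
from station import *
from h import *
for n in("scene","side"):
    p=camera_params(n);C=cloud(p,np.load(n+"0.npy")).reshape(-1,3)
    for lo,hi in((.1,.16),(.16,.3),(.3,.5),(.5,.8)):
        q=C[(C[:,2]>lo)&(C[:,2]<hi)&(C[:,0]>.15)&(C[:,0]<1)&(C[:,1]<.6)&(C[:,1]>-.3)]
        r=np.hypot(q[:,0]-.466,q[:,1]-.223)
        i=np.argsort(r);print(n,lo,len(q),[(q[k].round(3).tolist(),round(r[k],3)) for k in i[[0,len(i)//100,len(i)//20]]] if len(i) else 0)
```

```text
scene 0.1 6008 [([0.467, 0.223, 0.114], np.float64(0.001)), ([0.457, 0.229, 0.105], np.float64(0.011)), ([0.495, 0.194, 0.151], np.float64(0.041))]
scene 0.16 12366 [([0.533, 0.02, 0.205], np.float64(0.213)), ([0.536, 0.018, 0.233], np.float64(0.217)), ([0.538, 0.007, 0.249], np.float64(0.228))]
scene 0.3 22878 [([0.533, 0.022, 0.342], np.float64(0.212)), ([0.534, 0.015, 0.356], np.float64(0.219)), ([0.54, -0.008, 0.35], np.float64(0.243))]
scene 0.5 0 0
side 0.1 6478 [([0.467, 0.224, 0.114], np.float64(0.002)), ([0.456, 0.233, 0.104], np.float64(0.014)), ([0.435, 0.192, 0.107], np.float64(0.044))]
side 0.16 13657 [([0.546, 0.031, 0.21], np.float64(0.208)), ([0.541, 0.023, 0.247], np.float64(0.214)), ([0.563, 0.026, 0.172], np.float64(0.22))]
side 0.3 16201 [([0.541, 0.03, 0.355], np.float64(0.207)), ([0.543, 0.022, 0.325], np.float64(0.215)), ([0.596, 0.034, 0.322], np.float64(0.229))]
side 0.5 0 0
```

Request:
{"op": "arm_command", "data": {
  "targets": [
    [[0,0,0.122],[10,-15,0],0.3],
    [[0,0,0.122],[20,-30,0],0.5],
    [[0,0,0.122],[20,-30,0],0.5],
    [[0,0,0.123],[20,-30,0],0.5],
    [[0,0,0],[20,-30,0],0.5],
    [[0,0,0],[20,-30,0],0.5],
    [[0,0,0],[20,-30,0],0.5],
    [[0,0,0],[20,-30,0],0.5]
  ]
}}

```text
t: 0.95
eef_pos: [0.3363, 0.4225, 0.4046]
ee_rot: [3.141, 0.0, 0.21]
force: [-0.2, 1.0, 1.1]
width: 0.044
```

Request:
{"op": "arm_command", "data": {
  "targets": [
    [[0,0,0],[20,-30,0],0.5],
    [[0,0,0],[20,-30,0],0.5],
    [[0,0,0],[20,-30,0],0.5],
    [[0,0,0],[20,-30,0],0.5],
    [[0,0,0],[20,-30,0],0.5],
    [[0,0,0],[20,-30,0],0.5],
    [[0,0,0],[15,-15,0],0.5],
    [[0,0,0],[0,0,0],0.5]
  ]
}}

```text
t: 1.75
eef_pos: [0.4719, 0.2271, 0.4044]
ee_rot: [3.141, 0.0, 0.207]
force: [0.1, 0.3, -1.4]
width: 0.0438
```

Run:
```python
from station import *
from h import *
p=camera_params("wrist");im,d=grab_frame("wrist");cv2.imwrite("pics/w1.png",im[:,:,::-1]);np.save("w1.npy",d)
import pickle;pickle.dump(p,open("w1.pkl","wb"));print(p['eye'],get_state()['eef_pos'])
print(proj(p,[[.4662,.2228,.1167],[.5013,.1897,.1557]]))
```

```text
[0.53994485 0.24008515 0.38177163] [0.47131372 0.22785436 0.40438934]
[[280.85108097 221.65736418]
 [342.11752979 197.41395684]]
```

View pics/w1.png

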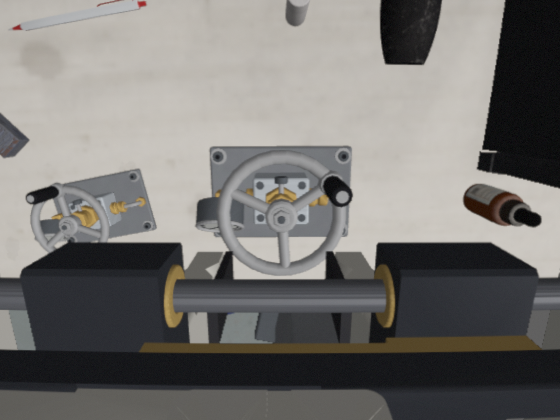

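Run:
```python
from h import *
a=cv2.imread("pics/w1.png")[140:280,195:365];cv2.imwrite("pics/c3.png",cv2.resize(a,None,fx=4.2,fy=4.2,interpolation=2))
```

```text
(no output)
```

View pics/c3.png

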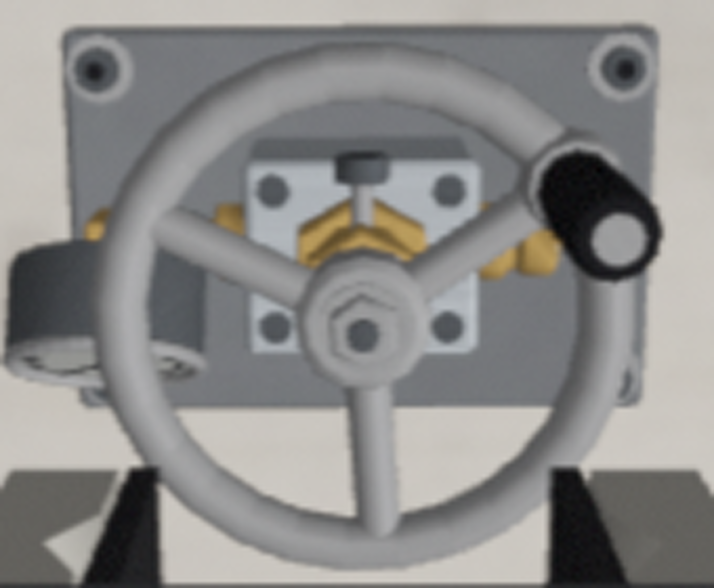

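Run:
```python
from h import *;import pickle
p=pickle.load(open("w1.pkl","rb"));c=lambda x,y:(195+x/4.2-.4,140+y/4.2-.4)
q=onz(p,[c(97,305),c(635,305),c(366,40),c(366,570)],.1017);print(q,(q[0]+q[1])/2,(q[2]+q[3])/2)
print(onz(p,c(362,335),.1167),onz(p,c(618,240),.1557))
k=onz(p,[c(65,30),c(658,26),c(640,405),c(85,405),c(97,70),c(624,68)],.01);print(k)
for a,b in((0,1),(3,2),(4,5)):
    d=k[b]-k[a];print(np.degrees(np.arctan2(d[0],-d[1])))
```

```text
[[0.45926836 0.27386129 0.1017    ]
 [0.48073599 0.17163771 0.1017    ]
 [0.51961378 0.2333017  0.1017    ]
 [0.41546119 0.2111811  0.1017    ]] [0.47000218 0.2227495  0.1017    ] [0.46753748 0.2222414  0.1017    ]
[[0.46799974 0.22322904 0.1167    ]] [[0.50168192 0.19005078 0.1557    ]]
[[0.50021515 0.3040733  0.01      ]
 [0.53118152 0.16151496 0.01      ]
 [0.4353679  0.14105941 0.01      ]
 [0.40544284 0.28362569 0.01      ]
 [0.49216722 0.29473479 0.01      ]
 [0.5194856  0.16716796 0.01      ]]
12.255343905915465
11.854443415826026
12.08729595649763
```

Request:
{"op": "arm_command", "data": {
  "targets": [
    [[0,0,0],[15,-19,0],0.5],
    [[0,0,0],[15,-19,0],0.5],
    [[0,0,0],[0,0,-15],0.5],
    [[0,0,0],[0,0,-20],0.5],
    [[0,0,0],[0,0,0],0.5],
    [[0,0,0],[0,0,0],0.5]
  ]
}}

```text
t: 2.4
eef_pos: [0.5006, 0.1914, 0.3698]
ee_rot: [3.141, 0.001, 0.211]
force: [-0.3, 0.1, 0.2]
width: 0.0438
```

Request:
{"op": "arm_command", "data": {
  "targets": [
    [[0,0,0],[1.2,-1.6,-15],0.5],
    [[0,0,0],[0,0,-20],0.5],
    [[0,0,0],[0,0,-20],0.5],
    [[0,0,0],[0,0,-15],0.5],
    [[0,0,0],[0,0,-2],0.5],
    [[0,0,0],[0,0,0],0.5],
    [[0,0,0],[0,0,0],0.5]
  ]
}}

```text
t: 3.1
eef_pos: [0.5024, 0.1898, 0.299]
ee_rot: [-3.141, -0.002, 0.211]
force: [0.9, 0.7, 1.6]
width: 0.0439
```

Run:
```python
from station import *
from h import *
s=get_state();print(s['eef_pos'],s['force'])
ims=[]
for n,(r0,r1,c0,c1) in(("scene",(180,320,200,360)),("side",(140,280,210,370))):
    im,d=grab_frame(n);ims.append(cv2.resize(im[r0:r1,c0:c1,::-1],None,fx=2.5,fy=2.5,interpolation=2))
cv2.imwrite("pics/s2.png",np.hstack(ims))
```

```text
[0.50237697 0.18982842 0.29901264] [0.90817863 0.68646768 1.61482683]
```

View pics/s2.png

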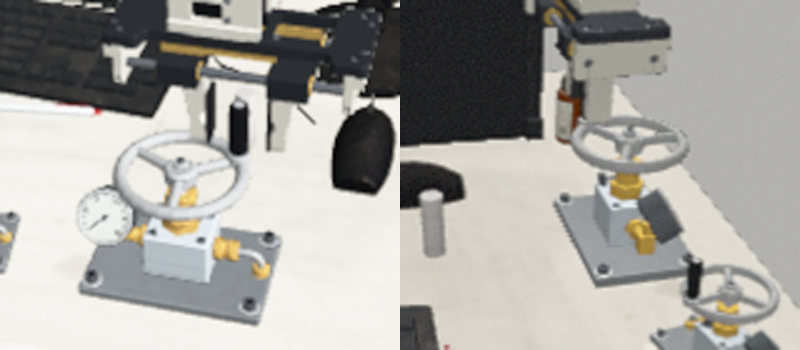

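Request:
{"op": "arm_command", "data": {
  "targets": [
    [[0,0,0],[0,0,0],0.8],
    [[0,0,0],[0,0,0],0.9],
    [[0,0,0],[0,0,0],1],
    [[0,0,0],[0,0,0],1],
    [[0,0,0],[0,0,0],1],
    [[0,0,0],[0,0,0],1]
  ],
  "squeeze": 20
}}

```text
t: 3.8
eef_pos: [0.5019, 0.1896, 0.2976]
ee_rot: [-3.141, -0.0, 0.21]
force: [-2.1, 2.9, 0.2]
width: 0.0155
```

```bash
cat > st.py <<'E'
from station import *
import numpy as np
s=get_state();C=np.array([.4677,.2226]);p=s['eef_pos'];d=p[:2]-C;a=np.arctan2(d[1],d[0]);er=np.array([np.cos(a),np.sin(a)]);et=np.array([-er[1],er[0]])
f=s['force'];print("t",s['t'],"pos",p.round(4),"r",np.hypot(*d).round(4),"ang rel stand deg",np.degrees(a)-12.1,"F",f.round(1),"rad",(f[:2]@er).round(1),"tan",(f[:2]@et).round(1),"w",s['width'])
E
python3 st.py
```

```text
t 3.8 pos [0.5019 0.1896 0.2976] r 0.0475 ang rel stand deg -56.06765908374433 F [-2.1  2.9  0.2] rad -3.5 tan 0.6 w 0.015484864698618003
```

```bash
cat > plan.py <<'E'
import sys,json,numpy as np
a0,step,n=map(float,sys.argv[1:4]);r=48
a=np.radians(a0+step*np.arange(n+1));P=np.c_[r*np.cos(a),r*np.sin(a)].round(1)
d=np.diff(P,axis=0).round(1)
for k in range(0,len(d),8): print(json.dumps([[[0,0,0],[x,y,round(step/180,2)],1] for x,y in d[k:k+8].tolist()]))
E
python3 plan.py -44 -10 30
```

```text
[[[0, 0, 0], [-6.3, -5.5, -0.06], 1], [[0, 0, 0], [-7.2, -4.3, -0.06], 1], [[0, 0, 0], [-7.8, -3.0, -0.06], 1], [[0, 0, 0], [-8.2, -1.6, -0.06], 1], [[0, 0, 0], [-8.3, -0.2, -0.06], 1], [[0, 0, 0], [-8.3, 1.3, -0.06], 1], [[0, 0, 0], [-7.9, 2.7, -0.06], 1], [[0, 0, 0], [-7.3, 4.1, -0.06], 1]]
[[[0, 0, 0], [-6.5, 5.3, -0.06], 1], [[0, 0, 0], [-5.5, 6.3, -0.06], 1], [[0, 0, 0], [-4.3, 7.2, -0.06], 1], [[0, 0, 0], [-3.0, 7.8, -0.06], 1], [[0, 0, 0], [-1.6, 8.2, -0.06], 1], [[0, 0, 0], [-0.2, 8.3, -0.06], 1], [[0, 0, 0], [1.3, 8.3, -0.06], 1], [[0, 0, 0], [2.7, 7.9, -0.06], 1]]
[[[0, 0, 0], [4.1, 7.3, -0.06], 1], [[0, 0, 0], [5.3, 6.5, -0.06], 1], [[0, 0, 0], [6.3, 5.5, -0.06], 1], [[0, 0, 0], [7.2, 4.3, -0.06], 1], [[0, 0, 0], [7.8, 3.0, -0.06], 1], [[0, 0, 0], [8.2, 1.6, -0.06], 1], [[0, 0, 0], [8.3, 0.2, -0.06], 1], [[0, 0, 0], [8.3, -1.3, -0.06], 1]]
[[[0, 0, 0], [7.9, -2.7, -0.06], 1], [[0, 0, 0], [7.3, -4.1, -0.06], 1], [[0, 0, 0], [6.5, -5.3, -0.06], 1], [[0, 0, 0], [5.5, -6.3, -0.06], 1], [[0, 0, 0], [4.3, -7.2, -0.06], 1], [[0, 0, 0], [3.0, -7.8, -0.06], 1]]
```

Request:
{"op": "arm_command", "data": {
  "targets": [
    [[0,0,0],[-6.3,-5.5,-0.06],1],
    [[0,0,0],[-7.2,-4.3,-0.06],1],
    [[0,0,0],[-7.8,-3.0,-0.06],1],
    [[0,0,0],[-8.2,-1.6,-0.06],1],
    [[0,0,0],[0,0,0],1],
    [[0,0,0],[0,0,0],1]
  ]
}}

```text
t: 4.4
eef_pos: [0.4723, 0.1757, 0.2974]
ee_rot: [-3.14, -0.001, 0.21]
force: [-1.7, 6.5, -2.3]
width: 0.0154
```

```bash
python3 st.py
```

```text
t 4.4 pos [0.4723 0.1757 0.2974] r 0.0471 ang rel stand deg -96.5444215212305 F [-1.7  6.5 -2.3] rad -6.7 tan -1.0 w 0.015412799519878036
```

Request:
{"op": "arm_command", "data": {
  "targets": [
    [[0,0,0],[-8.3,0.3,-0.06],1],
    [[0,0,0],[-8.3,1.6,-0.06],1],
    [[0,0,0],[-7.9,2.7,-0.06],1],
    [[0,0,0],[-7.3,4.1,-0.06],1],
    [[0,0,0],[-6.5,5.3,-0.06],1],
    [[0,0,0],[-5.5,6.3,-0.06],1],
    [[0,0,0],[0,0,0],1],
    [[0,0,0],[0,0,0],1]
  ]
}}

```text
t: 5.2
eef_pos: [0.4287, 0.196, 0.2973]
ee_rot: [-3.14, -0.002, 0.211]
force: [3.9, 5.2, -4.5]
width: 0.016
```

```bash
python3 st.py
```

```text
t 5.2 pos [0.4287 0.196  0.2973] r 0.0472 ang rel stand deg -157.78055762799937 F [ 3.9  5.2 -4.5] rad -6.2 tan -2.1 w 0.015953173321067046
```

Request:
{"op": "arm_command", "data": {
  "targets": [
    [[0,0,0],[-3.8,7.6,-0.06],1],
    [[0,0,0],[-2.7,8.0,-0.06],1],
    [[0,0,0],[-1.6,8.2,-0.06],1],
    [[0,0,0],[-0.2,8.3,-0.06],1],
    [[0,0,0],[1.3,8.3,-0.06],1],
    [[0,0,0],[2.7,7.9,-0.06],1],
    [[0,0,0],[0,0,0],1],
    [[0,0,0],[0,0,0],1]
  ]
}}

```text
t: 6.0
eef_pos: [0.4246, 0.2443, 0.2968]
ee_rot: [-3.14, -0.001, 0.21]
force: [0.3, 3.1, 2.1]
width: 0.0157
```

```bash
python3 st.py
```

```text
t 6.0 pos [0.4246 0.2443 0.2968] r 0.0483 ang rel stand deg 141.1615913070455 F [0.3 3.1 2.1] rad 1.1 tan -2.9 w 0.01566056018406142
```

```bash
python3 - <<'E'
import numpy as np
from scipy.optimize import least_squares
P=np.array([[.5019,.1896],[.4723,.1757],[.4287,.196],[.4246,.2443]])
f=least_squares(lambda c:np.hypot(*(P-c[:2]).T)-.048,[.467,.222]);print(f.x,f.fun)
f=least_squares(lambda c:np.hypot(*(P-c[:2]).T)-c[2],[.467,.222,.048]);print(f.x,f.fun)
E
python3 plan.py 154 -10 14
```

```text
[0.46794775 0.22354771] [ 1.25284421e-05  4.52483700e-05 -4.93784377e-05  5.91761456e-05]
[0.46798765 0.22360697 0.04805347] [-2.72132420e-05  4.71945301e-05 -3.61407714e-05  1.61594834e-05]
[[[0, 0, 0], [4.3, 7.2, -0.06], 1], [[0, 0, 0], [5.5, 6.3, -0.06], 1], [[0, 0, 0], [6.5, 5.3, -0.06], 1], [[0, 0, 0], [7.3, 4.1, -0.06], 1], [[0, 0, 0], [7.9, 2.7, -0.06], 1], [[0, 0, 0], [8.3, 1.3, -0.06], 1], [[0, 0, 0], [8.3, -0.2, -0.06], 1], [[0, 0, 0], [8.2, -1.6, -0.06], 1]]
[[[0, 0, 0], [7.8, -3.0, -0.06], 1], [[0, 0, 0], [7.2, -4.3, -0.06], 1], [[0, 0, 0], [6.3, -5.5, -0.06], 1], [[0, 0, 0], [5.3, -6.5, -0.06], 1], [[0, 0, 0], [4.1, -7.3, -0.06], 1], [[0, 0, 0], [2.7, -7.9, -0.06], 1]]
```

Request:
{"op": "arm_command", "data": {
  "targets": [
    [[0,0,0],[4.3,7.2,-0.06],1],
    [[0,0,0],[5.5,6.3,-0.06],1],
    [[0,0,0],[6.5,5.3,-0.06],1],
    [[0,0,0],[7.3,4.1,-0.06],1],
    [[0,0,0],[7.9,2.7,-0.06],1],
    [[0,0,0],[8.3,1.3,-0.06],1],
    [[0,0,0],[0,0,0],1],
    [[0,0,0],[0,0,0],1]
  ]
}}

```text
t: 6.8
eef_pos: [0.4649, 0.2715, 0.2967]
ee_rot: [-3.14, -0.003, 0.21]
force: [1.2, 6.0, 1.7]
width: 0.0156
```

```bash
sed -i 's/\[.4677,.2226\]/[.46795,.22355]/' st.py; python3 st.py
```

```text
t 6.8 pos [0.4649 0.2715 0.2967] r 0.048 ang rel stand deg 81.52343329123045 F [1.2 6.  1.7] rad 5.9 tan -1.6 w 0.015640844274719533
```

Request:
{"op": "arm_command", "data": {
  "targets": [
    [[0,0,0],[8.3,0.4,-0.06],1],
    [[0,0,0],[8.2,-1.4,-0.06],1],
    [[0,0,0],[7.8,-3.0,-0.06],1],
    [[0,0,0],[7.2,-4.3,-0.06],1],
    [[0,0,0],[6.3,-5.5,-0.06],1],
    [[0,0,0],[0,0,0],1],
    [[0,0,0],[0,0,0],1]
  ]
}}

```text
t: 7.5
eef_pos: [0.5025, 0.2568, 0.2965]
ee_rot: [-3.141, -0.002, 0.21]
force: [5.5, 1.7, 1.1]
width: 0.0157
```

```bash
python3 st.py
```

```text
t 7.5 pos [0.5025 0.2568 0.2965] r 0.048 ang rel stand deg 31.740182706341628 F [5.5 1.7 1.1] rad 5.1 tan -2.5 w 0.015677153894070532
```

```bash
python3 plan.py 43.8 -5 5;python3 plan.py 18.8 -1 9
```

```text
[[[0, 0, 0], [2.8, -3.1, -0.03], 1], [[0, 0, 0], [2.5, -3.4, -0.03], 1], [[0, 0, 0], [2.2, -3.6, -0.03], 1], [[0, 0, 0], [1.8, -3.7, -0.03], 1], [[0, 0, 0], [1.5, -3.9, -0.03], 1]]
[[[0, 0, 0], [0.3, -0.8, -0.01], 1], [[0, 0, 0], [0.3, -0.8, -0.01], 1], [[0, 0, 0], [0.2, -0.8, -0.01], 1], [[0, 0, 0], [0.2, -0.8, -0.01], 1], [[0, 0, 0], [0.2, -0.9, -0.01], 1], [[0, 0, 0], [0.2, -0.8, -0.01], 1], [[0, 0, 0], [0.2, -0.8, -0.01], 1], [[0, 0, 0], [0.1, -0.8, -0.01], 1]]
[[[0, 0, 0], [0.2, -0.8, -0.01], 1]]
```

Request:
{"op": "arm_command", "data": {
  "targets": [
    [[0,0,0],[3.1,-3.1,-0.03],1],
    [[0,0,0],[2.8,-3.4,-0.03],1],
    [[0,0,0],[2.2,-3.6,-0.03],1],
    [[0,0,0],[1.8,-3.7,-0.03],1],
    [[0,0,0],[1.5,-3.9,-0.03],1],
    [[0,0,0],[0,0,0],1],
    [[0,0,0],[0,0,0],1]
  ]
}}

```text
t: 8.2
eef_pos: [0.5137, 0.2386, 0.2961]
ee_rot: [3.141, -0.001, 0.21]
force: [4.4, 1.1, 3.6]
width: 0.0155
```

```bash
python3 st.py
```

```text
t 8.2 pos [0.5137 0.2386 0.2961] r 0.0481 ang rel stand deg 6.095387289652367 F [4.4 1.1 3.6] rad 4.6 tan -0.4 w 0.015488794546807553
```

Request:
{"op": "arm_command", "data": {
  "targets": [
    [[0,0,0],[0.3,-0.8,0],1],
    [[0,0,0],[0.3,-0.8,0],1],
    [[0,0,0],[0.2,-0.8,0],1],
    [[0,0,0],[0.2,-0.8,0],1],
    [[0,0,0],[0,0,0],1]
  ]
}}

```text
t: 8.7
eef_pos: [0.5145, 0.2357, 0.2961]
ee_rot: [-3.142, -0.0, 0.21]
force: [3.7, 2.8, 3.7]
width: 0.0155
```

```bash
python3 st.py
```

```text
t 8.7 pos [0.5145 0.2357 0.2961] r 0.0481 ang rel stand deg 2.5635348122349875 F [3.7 2.8 3.7] rad 4.3 tan 1.8 w 0.015511680936268491
```

Request:
{"op": "arm_command", "data": {
  "targets": [
    [[0,0,0],[0.2,-0.8,0],1],
    [[0,0,0],[0,0,0],1]
  ]
}}

```text
t: 8.9
eef_pos: [0.5147, 0.235, 0.2961]
ee_rot: [-3.142, -0.0, 0.21]
force: [3.8, 2.3, 4.0]
width: 0.0155
```

```bash
python3 st.py
```

```text
t 8.9 pos [0.5147 0.235  0.2961] r 0.0481 ang rel stand deg 1.6317945934891274 F [3.8 2.3 4. ] rad 4.3 tan 1.4 w 0.01552707429431166
```

Request:
{"op": "arm_command", "data": {
  "targets": [
    [[0,0,0],[0.2,-0.8,0],1],
    [[0,0,0],[0,0,0],1]
  ]
}}

```text
t: 9.1
eef_pos: [0.5149, 0.2342, 0.2961]
ee_rot: [-3.142, -0.0, 0.21]
force: [4.8, 3.0, 1.8]
width: 0.0158
```

```bash
python3 st.py
```

```text
t 9.1 pos [0.5149 0.2342 0.2961] r 0.0481 ang rel stand deg 0.6699426313328996 F [4.8 3.  1.8] rad 5.4 tan 1.9 w 0.015849644194148287
```

Request:
{"op": "arm_command", "data": {
  "targets": [
    [[0,0,0],[0.1,-0.6,0],1],
    [[0,0,0],[0,0,0],1]
  ]
}}

```text
t: 9.3
eef_pos: [0.5149, 0.2338, 0.2961]
ee_rot: [-3.141, -0.001, 0.21]
force: [3.4, 4.5, 3.0]
width: 0.0162
```

```bash
python3 st.py
```

```text
t 9.3 pos [0.5149 0.2338 0.2961] r 0.0481 ang rel stand deg 0.24565399023762602 F [3.4 4.5 3. ] rad 4.3 tan 3.6 w 0.016175507828674062
```

Request:
{"op": "arm_command", "data": {
  "targets": [
    [[0,0,0],[0.1,-0.6,0],1],
    [[0,0,0],[0,0,0],1]
  ]
}}

```text
t: 9.5
eef_pos: [0.515, 0.2335, 0.2961]
ee_rot: [-3.14, -0.001, 0.21]
force: [3.5, 5.1, 2.4]
width: 0.0156
```

```bash
python3 st.py
```

```text
t 9.5 pos [0.515  0.2335 0.2961] r 0.0481 ang rel stand deg -0.13558441267169918 F [3.5 5.1 2.4] rad 4.5 tan 4.3 w 0.015638868305090356
```

Request:
{"op": "arm_command", "data": {
  "targets": [
    [[0,0,0],[0.1,-0.6,0],1],
    [[0,0,0],[0,0,0],1]
  ]
}}

```text
t: 9.7
eef_pos: [0.5151, 0.2332, 0.2961]
ee_rot: [-3.14, -0.001, 0.21]
force: [1.5, 7.0, 2.5]
width: 0.0157
```

```bash
python3 st.py
```

```text
t 9.7 pos [0.5151 0.2332 0.2961] r 0.0481 ang rel stand deg -0.5493059524706894 F [1.5 7.  2.5] rad 2.9 tan 6.6 w 0.01568482748688004
```

Request:
{"op": "arm_command", "data": {
  "targets": [
    [[0,0,0],[0.1,-0.6,0],1],
    [[0,0,0],[0,0,0],1],
    [[0,0,0],[0,0,0],1]
  ]
}}

```text
t: 10.0
eef_pos: [0.5151, 0.2329, 0.2961]
ee_rot: [-3.139, -0.001, 0.21]
force: [0.8, 9.3, 2.9]
width: 0.0158
```

```bash
python3 st.py; python3 plan.py 11.5 10 36
```

```text
t 10.0 pos [0.5151 0.2329 0.2961] r 0.0481 ang rel stand deg -0.9281315131939856 F [0.8 9.3 2.9] rad 2.6 tan 9.0 w 0.015762153815709886
[[[0, 0, 0], [-2.3, 8.0, 0.06], 1], [[0, 0, 0], [-3.8, 7.5, 0.06], 1], [[0, 0, 0], [-5.0, 6.7, 0.06], 1], [[0, 0, 0], [-6.0, 5.8, 0.06], 1], [[0, 0, 0], [-7.0, 4.6, 0.06], 1], [[0, 0, 0], [-7.7, 3.3, 0.06], 1], [[0, 0, 0], [-8.1, 2.0, 0.06], 1], [[0, 0, 0], [-8.4, 0.5, 0.06], 1]]
[[[0, 0, 0], [-8.3, -1.0, 0.06], 1], [[0, 0, 0], [-8.0, -2.3, 0.06], 1], [[0, 0, 0], [-7.5, -3.8, 0.06], 1], [[0, 0, 0], [-6.7, -5.0, 0.06], 1], [[0, 0, 0], [-5.8, -6.0, 0.06], 1], [[0, 0, 0], [-4.6, -7.0, 0.06], 1], [[0, 0, 0], [-3.3, -7.7, 0.06], 1], [[0, 0, 0], [-2.0, -8.1, 0.06], 1]]
[[[0, 0, 0], [-0.5, -8.4, 0.06], 1], [[0, 0, 0], [1.0, -8.3, 0.06], 1], [[0, 0, 0], [2.3, -8.0, 0.06], 1], [[0, 0, 0], [3.8, -7.5, 0.06], 1], [[0, 0, 0], [5.0, -6.7, 0.06], 1], [[0, 0, 0], [6.0, -5.8, 0.06], 1], [[0, 0, 0], [7.0, -4.6, 0.06], 1], [[0, 0, 0], [7.7, -3.3, 0.06], 1]]
[[[0, 0, 0], [8.1, -2.0, 0.06], 1], [[0, 0, 0], [8.4, -0.5, 0.06], 1], [[0, 0, 0], [8.3, 1.0, 0.06], 1], [[0, 0, 0], [8.0, 2.3, 0.06], 1], [[0, 0, 0], [7.5, 3.8, 0.06], 1], [[0, 0, 0], [6.7, 5.0, 0.06], 1], [[0, 0, 0], [5.8, 6.0, 0.06], 1], [[0, 0, 0], [4.6, 7.0, 0.06], 1]]
[[[0, 0, 0], [3.3, 7.7, 0.06], 1], [[0, 0, 0], [2.0, 8.1, 0.06], 1], [[0, 0, 0], [0.5, 8.4, 0.06], 1], [[0, 0, 0], [-1.0, 8.3, 0.06], 1]]
```

Request:
{"op": "arm_command", "data": {
  "targets": [
    [[0,0,0],[-2.3,8.5,0.06],1],
    [[0,0,0],[-3.8,7.7,0.06],1],
    [[0,0,0],[-5.0,6.7,0.06],1],
    [[0,0,0],[-6.0,5.8,0.06],1],
    [[0,0,0],[-7.0,4.6,0.06],1],
    [[0,0,0],[-7.7,3.3,0.06],1],
    [[0,0,0],[0,0,0],1]
  ]
}}

```text
t: 10.7
eef_pos: [0.4829, 0.2693, 0.2965]
ee_rot: [-3.14, -0.001, 0.211]
force: [1.4, 6.1, 3.2]
width: 0.0158
```

```bash
python3 st.py
```

```text
t 10.7 pos [0.4829 0.2693 0.2965] r 0.0481 ang rel stand deg 59.8193839688846 F [1.4 6.1 3.2] rad 6.2 tan 0.5 w 0.015823030989079483
```

Request:
{"op": "arm_command", "data": {
  "targets": [
    [[0,0,0],[-8.1,2.4,0.1],1],
    [[0,0,0],[-8.4,0.8,0.1],1],
    [[0,0,0],[-8.3,-1.0,0.06],1],
    [[0,0,0],[-8.0,-2.3,0.06],1],
    [[0,0,0],[-7.5,-3.8,0.06],1],
    [[0,0,0],[-6.7,-5.0,0.06],1],
    [[0,0,0],[-5.8,-6.0,0.06],1],
    [[0,0,0],[0,0,0],1]
  ]
}}

```text
t: 11.5
eef_pos: [0.4294, 0.2521, 0.2966]
ee_rot: [3.141, 0.002, 0.21]
force: [-4.4, 2.3, 5.4]
width: 0.0156
```

```bash
python3 st.py
```

```text
t 11.5 pos [0.4294 0.2521 0.2966] r 0.048 ang rel stand deg 131.35295604055997 F [-4.4  2.3  5.4] rad 4.8 tan 0.8 w 0.015589189361198812
```

Request:
{"op": "arm_command", "data": {
  "targets": [
    [[0,0,0],[-4.9,-7.0,0.3],1],
    [[0,0,0],[-3.3,-7.7,0.3],1],
    [[0,0,0],[-2.0,-8.1,0.06],1],
    [[0,0,0],[-0.5,-8.4,0.06],1],
    [[0,0,0],[1.0,-8.3,0.06],1],
    [[0,0,0],[2.3,-8.0,0.06],1],
    [[0,0,0],[3.8,-7.5,0.06],1],
    [[0,0,0],[0,0,0],1]
  ]
}}

```text
t: 12.3
eef_pos: [0.4276, 0.1977, 0.2974]
ee_rot: [-3.141, -0.001, 0.209]
force: [7.1, 2.0, -6.1]
width: 0.016
```

```bash
python3 st.py
```

```text
t 12.3 pos [0.4276 0.1977 0.2974] r 0.0479 ang rel stand deg -159.38871630933494 F [ 7.1  2.  -6.1] rad -7.1 tan 2.2 w 0.015969902052696005
```

Request:
{"op": "arm_command", "data": {
  "targets": [
    [[0,0,0],[5.4,-6.7,-0.1],1],
    [[0,0,0],[6.3,-5.6,0],1],
    [[0,0,0],[7.0,-4.5,0.06],1],
    [[0,0,0],[7.7,-3.3,0.06],1],
    [[0,0,0],[8.1,-2.0,0.06],1],
    [[0,0,0],[8.4,-0.5,0.06],1],
    [[0,0,0],[8.3,1.0,0.06],1],
    [[0,0,0],[0,0,0],1]
  ]
}}

```text
t: 13.1
eef_pos: [0.4784, 0.1767, 0.2973]
ee_rot: [-3.141, 0.001, 0.209]
force: [-0.6, 6.7, -0.3]
width: 0.0155
```

```bash
python3 st.py
```

```text
t 13.1 pos [0.4784 0.1767 0.2973] r 0.048 ang rel stand deg -89.53623973861568 F [-0.6  6.7 -0.3] rad -6.7 tan 0.8 w 0.015457308295376913
```

Request:
{"op": "arm_command", "data": {
  "targets": [
    [[0,0,0],[8.0,2.6,0.06],1],
    [[0,0,0],[7.5,4.1,0.06],1],
    [[0,0,0],[6.7,5.0,0.06],1],
    [[0,0,0],[5.8,6.0,0.06],1],
    [[0,0,0],[4.6,7.0,0.06],1],
    [[0,0,0],[3.3,7.7,0.06],1],
    [[0,0,0],[2.0,8.1,0.06],1],
    [[0,0,0],[0,0,0],1]
  ]
}}

```text
t: 13.9
eef_pos: [0.5162, 0.2183, 0.2979]
ee_rot: [-3.142, 0.0, 0.211]
force: [-2.3, 0.7, -0.8]
width: 0.0154
```

```bash
python3 st.py
```

```text
t 13.9 pos [0.5162 0.2183 0.2979] r 0.0485 ang rel stand deg -18.282388667395242 F [-2.3  0.7 -0.8] rad -2.4 tan 0.5 w 0.015358389168862464
```

Nearly one turn. Continue with the second.

```bash
python3 plan.py -6.2 10 38
```

```text
[[[0, 0, 0], [0.2, 8.4, 0.06], 1], [[0, 0, 0], [-1.3, 8.2, 0.06], 1], [[0, 0, 0], [-2.7, 8.0, 0.06], 1], [[0, 0, 0], [-4.0, 7.3, 0.06], 1], [[0, 0, 0], [-5.3, 6.5, 0.06], 1], [[0, 0, 0], [-6.3, 5.5, 0.06], 1], [[0, 0, 0], [-7.1, 4.4, 0.06], 1], [[0, 0, 0], [-7.8, 3.0, 0.06], 1]]
[[[0, 0, 0], [-8.2, 1.6, 0.06], 1], [[0, 0, 0], [-8.4, 0.2, 0.06], 1], [[0, 0, 0], [-8.2, -1.3, 0.06], 1], [[0, 0, 0], [-8.0, -2.7, 0.06], 1], [[0, 0, 0], [-7.3, -4.0, 0.06], 1], [[0, 0, 0], [-6.5, -5.3, 0.06], 1], [[0, 0, 0], [-5.5, -6.3, 0.06], 1], [[0, 0, 0], [-4.4, -7.1, 0.06], 1]]
[[[0, 0, 0], [-3.0, -7.8, 0.06], 1], [[0, 0, 0], [-1.6, -8.2, 0.06], 1], [[0, 0, 0], [-0.2, -8.4, 0.06], 1], [[0, 0, 0], [1.3, -8.2, 0.06], 1], [[0, 0, 0], [2.7, -8.0, 0.06], 1], [[0, 0, 0], [4.0, -7.3, 0.06], 1], [[0, 0, 0], [5.3, -6.5, 0.06], 1], [[0, 0, 0], [6.3, -5.5, 0.06], 1]]
[[[0, 0, 0], [7.1, -4.4, 0.06], 1], [[0, 0, 0], [7.8, -3.0, 0.06], 1], [[0, 0, 0], [8.2, -1.6, 0.06], 1], [[0, 0, 0], [8.4, -0.2, 0.06], 1], [[0, 0, 0], [8.2, 1.3, 0.06], 1], [[0, 0, 0], [8.0, 2.7, 0.06], 1], [[0, 0, 0], [7.3, 4.0, 0.06], 1], [[0, 0, 0], [6.5, 5.3, 0.06], 1]]
[[[0, 0, 0], [5.5, 6.3, 0.06], 1], [[0, 0, 0], [4.4, 7.1, 0.06], 1], [[0, 0, 0], [3.0, 7.8, 0.06], 1], [[0, 0, 0], [1.6, 8.2, 0.06], 1], [[0, 0, 0], [0.2, 8.4, 0.06], 1], [[0, 0, 0], [-1.3, 8.2, 0.06], 1]]
```

Request:
{"op": "arm_command", "data": {
  "targets": [
    [[0,0,0],[0.2,8.4,0.06],1],
    [[0,0,0],[-1.3,8.2,0.06],1],
    [[0,0,0],[-2.7,8.0,0.06],1],
    [[0,0,0],[-4.0,7.3,0.06],1],
    [[0,0,0],[-5.3,6.5,0.06],1],
    [[0,0,0],[-6.3,5.5,0.06],1],
    [[0,0,0],[-7.1,4.4,0.06],1],
    [[0,0,0],[0,0,0],1]
  ]
}}

```text
t: 14.7
eef_pos: [0.4887, 0.2668, 0.299]
ee_rot: [-3.14, -0.001, 0.211]
force: [-0.2, 5.5, -4.0]
width: 0.0157
```

```bash
python3 st.py
```

```text
t 14.7 pos [0.4887 0.2668 0.299 ] r 0.048 ang rel stand deg 52.221436330507835 F [-0.2  5.5 -4. ] rad 4.9 tan 2.5 w 0.01569499230515757
```

Request:
{"op": "arm_command", "data": {
  "targets": [
    [[0,0,0],[-7.8,3.3,0],1],
    [[0,0,0],[-8.2,1.8,0],1],
    [[0,0,0],[-8.4,0.2,0],1],
    [[0,0,0],[-8.2,-1.3,0.06],1],
    [[0,0,0],[-8.0,-2.7,0.06],1],
    [[0,0,0],[-7.3,-4.0,0.06],1],
    [[0,0,0],[-6.5,-5.3,0.06],1],
    [[0,0,0],[0,0,0],1]
  ]
}}

```text
t: 15.5
eef_pos: [0.434, 0.2569, 0.2991]
ee_rot: [-3.141, 0.001, 0.21]
force: [-5.5, 2.5, 0.3]
width: 0.0157
```

```bash
python3 st.py
```

```text
t 15.5 pos [0.434  0.2569 0.2991] r 0.0477 ang rel stand deg 123.4102446549827 F [-5.5  2.5  0.3] rad 5.7 tan 2.0 w 0.01568759363886907
```

Request:
{"op": "arm_command", "data": {
  "targets": [
    [[0,0,0],[-6.0,-6.2,0.06],1],
    [[0,0,0],[-4.5,-7.1,0.06],1],
    [[0,0,0],[-3.0,-7.8,0.06],1],
    [[0,0,0],[-1.6,-8.2,0.06],1],
    [[0,0,0],[-0.2,-8.4,0.06],1],
    [[0,0,0],[1.5,-8.2,0.06],1],
    [[0,0,0],[2.9,-8.0,0.06],1],
    [[0,0,0],[0,0,0],1]
  ]
}}

```text
t: 16.3
eef_pos: [0.4249, 0.2028, 0.2994]
ee_rot: [-3.141, -0.001, 0.209]
force: [5.4, 1.0, -6.9]
width: 0.0155
```

```bash
python3 st.py
```

```text
t 16.3 pos [0.4249 0.2028 0.2994] r 0.0478 ang rel stand deg -166.32924249402498 F [ 5.4  1.  -6.9] rad -5.3 tan 1.5 w 0.015452561929544976
```

Request:
{"op": "arm_command", "data": {
  "targets": [
    [[0,0,0],[4.5,-7.2,-0.1],1],
    [[0,0,0],[5.5,-6.3,0],1],
    [[0,0,0],[6.3,-5.3,0.06],1],
    [[0,0,0],[7.1,-4.2,0.06],1],
    [[0,0,0],[7.8,-2.9,0.06],1],
    [[0,0,0],[8.2,-1.6,0.06],1],
    [[0,0,0],[8.4,-0.2,0.06],1],
    [[0,0,0],[0,0,0],1]
  ]
}}

```text
t: 17.1
eef_pos: [0.473, 0.176, 0.2994]
ee_rot: [-3.141, 0.0, 0.209]
force: [0.2, 5.9, -2.0]
width: 0.0155
```

```bash
python3 st.py
```

```text
t 17.1 pos [0.473  0.176  0.2994] r 0.0478 ang rel stand deg -96.00881152712167 F [ 0.2  5.9 -2. ] rad -5.9 tan 0.8 w 0.01553782585849748
```

Request:
{"op": "arm_command", "data": {
  "targets": [
    [[0,0,0],[8.2,1.6,0.06],1],
    [[0,0,0],[8.0,3.0,0.06],1],
    [[0,0,0],[7.3,4.0,0.06],1],
    [[0,0,0],[6.5,5.3,0.06],1],
    [[0,0,0],[5.4,6.3,0.06],1],
    [[0,0,0],[4.3,7.1,0.06],1],
    [[0,0,0],[2.9,7.8,0.06],1],
    [[0,0,0],[0,0,0],1]
  ]
}}

```text
t: 17.9
eef_pos: [0.5149, 0.2117, 0.2997]
ee_rot: [3.141, 0.0, 0.211]
force: [-2.6, 1.3, 1.2]
width: 0.0159
```

```bash
python3 st.py
```

```text
t 17.9 pos [0.5149 0.2117 0.2997] r 0.0485 ang rel stand deg -26.305800007733254 F [-2.6  1.3  1.2] rad -2.8 tan 0.6 w 0.015905091000307528
```

Request:
{"op": "arm_command", "data": {
  "targets": [
    [[0,0,0],[1.2,8.3,0.06],1],
    [[0,0,0],[-0.2,8.3,0.06],1],
    [[0,0,0],[-0.5,3.3,0.03],1],
    [[0,0,0],[-0.4,2.2,0],1],
    [[0,0,0],[0,0,0],1],
    [[0,0,0],[0,0,0],1],
    [[0,0,0],[0,0,0],1]
  ]
}}

```text
t: 18.6
eef_pos: [0.5149, 0.2336, 0.3003]
ee_rot: [-3.141, -0.001, 0.21]
force: [1.7, 1.7, -1.3]
width: 0.0156
```

```bash
python3 st.py
python3 - <<'E'
from station import *
from h import *
ims=[]
for n,(r0,r1,c0,c1) in(("scene",(180,320,200,400)),("side",(140,280,180,370))):
    im,d=grab_frame(n);ims.append(cv2.resize(im[r0:r1,c0:c1,::-1],None,fx=2,fy=2,interpolation=2))
cv2.imwrite("pics/s3.png",np.hstack(ims))
im,d=grab_frame("wrist");cv2.imwrite("pics/w3.png",im[:,:,::-1])
E
python3 st.py
```

```text
t 18.6 pos [0.5149 0.2336 0.3003] r 0.0481 ang rel stand deg -0.054918052030437536 F [ 1.7  1.7 -1.3] rad 2.0 tan 1.3 w 0.015645335554601732
t 18.75 pos [0.515  0.2335 0.3003] r 0.0481 ang rel stand deg -0.1024464339474811 F [ 1.3  4.  -0.2] rad 2.1 tan 3.7 w 0.016084440451136117
```

View pics/s3.png

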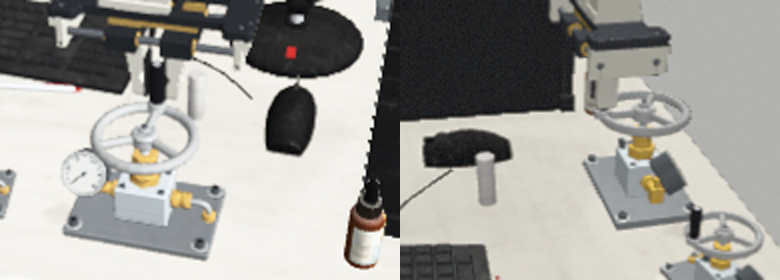

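View pics/w3.png

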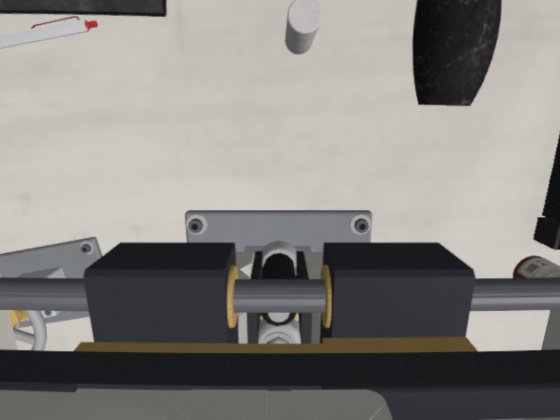

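The scene view shows the handle at (155,80) between the fingers, pointing along the stand's +x. In the wrist view the handle, at about (280,275), lies over the plate's centre line. Roller and bottle look unmoved, so I am handing in.

```bash
python3 -c "
from station import *
print(job_done())"; python3 st.py
```

```text
the job is handed in; nothing more can be done
None
the job is handed in; nothing more can be done
```

I turned the larger valve clockwise about 0.84 turn to its stop, then backed it off two full turns. I handed it in with the handle still gripped at 20 N; no verdict is reported.

- **Stop:** the tangential force rose steadily from about 2 to 9 N, where I held it before backing off. The tool was then about 0.9° past where I expected the stop. From the force, I put first touch at about +0.4° in the stand's frame.
- **End position:** the hand went round twice without losing the handle. It stood at -0.1° in the stand's frame, against an aim of +0.4°. That is well inside the ±9.7° allowed.
- **Last checks:** finger opening was 16 mm with the handle between the pads. The grasp point was about 6 mm above the handle's middle by the given dimensions, and the clock read 18.75 s. The wheel angle comes from the hand's position, as I had no direct reading of it.
- **Things round the valve:** in the last pictures the roller and dropper bottle looked unmoved. I did not measure them. I did not check the wedge jaw, which was outside those crops, but the arm stayed well above the desk throughout.
- **Disagreement:** the force reading wandered by a few newtons. Sideways loads of 5 to 7 N came from small errors in the circle; I trimmed these as I went. The tangential reading was 1.3 N when the arm settled and 3.7 N after the last pictures. The angle barely changed between the two (0.05°), so I took the difference as noise.

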